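# Tamp the lathe's ballast cell level

## Task

Two of the round metal slugs in the lathe's ballast cell sit proud: take the tamper by its handle and press them down until all six lie level on the cell's floor, touching the slugs with nothing but the tamper and never pushing on them with more than 40 N. Settle the levelled slugs with a steady push of about 15 N held for a full second, then hang the tamper upright in its holder again, hand guard flat on the rim, and let go. Leave the jar, screwdriver and V-block alone.

Things in the scene. Friction and masses are not known exactly. Their poses are not given: they have to be found in the camera images.
- cell: Open ballast cell, a fixed grey steel trough, 74 x 220 mm outside, 46 mm high. Origin at the centre of its underside; y runs along its length, z up. Inside 66 mm (x -33 to 33) by 212 mm (y -106 to 106); floor 8 mm thick, walls 4 mm. Six round slugs lie crosswise in it in a row along y, from the -y wall to a sliding end board.
- endboard (a joint): Plywood board (10 mm thick, 36 mm high) that closes the row of slugs at the cell's +y end. It slides along y only when pushed with about 4 N and stays where it is left. 0 to 0.002 m at the start, with its slug-side face at y = 77 mm + this value; it can give way to 0.016; the levelled row needs about 0.009.
- tamper_grip (a point): Mid-grip of the tamper: upright wooden handle 24 x 24 mm on a hand guard plate 90 x 100 mm; below it a shank and a flat foot 50 x 60 mm (x by y) with a rubber sole (gives 1 mm per 10 N). On the handle's axis, 30 mm above the guard's top, 26 mm below the handle's top; z up the handle. The foot's underside is 96 to 114 mm below this point: differs each time, locked, hidden by the holder. 0.3 to 0.4 kg.
- holder: Fixed plywood box, open on top, 78 x 88 mm (x by y), 95 mm high, inside 70 x 80 mm. The tamper hangs in it: foot inside, the 6 mm thick hand guard resting on the rim, so that the grip point is 131 mm above the holder's underside. Origin at the centre of its underside. The tamper goes straight up out of it and straight down into it, its x and y along the holder's.
- jar_center (a point): Centre of a closed glass jar, 68 mm diameter, 85 mm high, standing on the bench. Leave alone.
- driver_grip (a point): Grip of a screwdriver lying on the bench, about 200 mm long. Leave alone.
- vblock_center (a point): Centre of a steel V-block, 50 x 70 x 43 mm, on the bench. Leave alone.
- slug1_center (a point): Centre of slug 1 of 6, numbered along the cell's +y: a smooth loose aluminium round bar piece, 32 mm diameter, 60 mm long, 0.13 kg, lying along the cell's x. It lies on the cell's floor. On the floor its centre is 24 mm above the cell's underside and its top 40 mm.
- slug2_center (a point): Centre of slug 2 of 6, numbered along the cell's +y: a smooth loose aluminium round bar piece, 32 mm diameter, 60 mm long, 0.13 kg, lying along the cell's x. It lies on the cell's floor. On the floor its centre is 24 mm above the cell's underside and its top 40 mm.
- slug3_center (a point): Centre of slug 3 of 6, numbered along the cell's +y: a smooth loose aluminium round bar piece, 32 mm diameter, 60 mm long, 0.13 kg, lying along the cell's x. It sits proud at the start, wedged about 10 mm up between its neighbours; pressing it down may lift the other proud slug a little. On the floor its centre is 24 mm above the cell's underside and its top 40 mm.
- slug4_center (a point): Centre of slug 4 of 6, numbered along the cell's +y: a smooth loose aluminium round bar piece, 32 mm diameter, 60 mm long, 0.13 kg, lying along the cell's x. It lies on the cell's floor. On the floor its centre is 24 mm above the cell's underside and its top 40 mm.
- slug5_center (a point): Centre of slug 5 of 6, numbered along the cell's +y: a smooth loose aluminium round bar piece, 32 mm diameter, 60 mm long, 0.13 kg, lying along the cell's x. It sits proud at the start, wedged about 10 mm up between its neighbours. On the floor its centre is 24 mm above the cell's underside and its top 40 mm.
- slug6_center (a point): Centre of slug 6 of 6, numbered along the cell's +y: a smooth loose aluminium round bar piece, 32 mm diameter, 60 mm long, 0.13 kg, lying along the cell's x. It lies on the cell's floor. On the floor its centre is 24 mm above the cell's underside and its top 40 mm.
Not all that is in view belongs to the job. Leave any red look-alike of the part that bears tamper_grip alone. What is shaped like the part that bears slug1_center but blue is not meant.

How it is judged (in metres and radians):
On the way, in this order (a step that is already met when the one before it is completed fails the run):
1. the tamper is lifted out of its rest in the holder by 30 mm or more (height (world z) of tamper_grip above 0.161 m), for 0.1 s.
2. with all six slugs down level on the floor of the cell (none more than 2.5 mm high), the tamper's foot presses on them with 9 to 21 N, unbroken for 0.5 s (z of slug1_center in the frame of cell between 0.0215 and 0.0265 m and z of slug2_center in the frame of cell between 0.0215 and 0.0265 m and z of slug3_center in the frame of cell between 0.0215 and 0.0265 m and z of slug4_center in the frame of cell between 0.0215 and 0.0265 m and z of slug5_center in the frame of cell between 0.0215 and 0.0265 m and z of slug6_center in the frame of cell between 0.0215 and 0.0265 m and x of tamper_grip in the frame of cell between -0.033 and 0.033 m and y of tamper_grip in the frame of cell between -0.106 and 0.106 m and z of tamper_grip in the frame of cell between 0.128 and 0.162 m and contact force between sole_c0 and anything else between 9 and 21 N), for 0.5 s.
At the end, for the whole second after the job is handed in: All six slugs lie in the cell with their centres 24 mm (within 2.5 mm) above its underside, and the tamper hangs released, still and upright (within 0.08 rad) in its holder, its grip point 131 mm (within 4 mm) above the holder's underside and within 25 mm of its centre line (z of slug1_center in the frame of cell between 0.0215 and 0.0265 m and z of slug2_center in the frame of cell between 0.0215 and 0.0265 m and z of slug3_center in the frame of cell between 0.0215 and 0.0265 m and z of slug4_center in the frame of cell between 0.0215 and 0.0265 m and z of slug5_center in the frame of cell between 0.0215 and 0.0265 m and z of slug6_center in the frame of cell between 0.0215 and 0.0265 m and angle between tamper_grip's own z axis and vertical below 0.08 rad and z of tamper_grip in the frame of holder between 0.127 and 0.135 m and horizontal distance between tamper_grip and holder below 0.025 m and linear speed of tamper below 0.02 m/s); the robot touches nothing.
It fails at once if over the cell, the tamper's foot presses with more than 40 N (x of tamper_grip in the frame of cell between -0.033 and 0.033 m and y of tamper_grip in the frame of cell between -0.106 and 0.106 m and contact force between sole_c0 and anything else above 40 N).
It fails at once if the gripper or arm itself pushes on a slug (contact force between any of the fingers, the arm and slug1 above 1 N or contact force between any of the fingers, the arm and slug2 above 1 N or contact force between any of the fingers, the arm and slug3 above 1 N or contact force between any of the fingers, the arm and slug4 above 1 N or contact force between any of the fingers, the arm and slug5 above 1 N or contact force between any of the fingers, the arm and slug6 above 1 N).
It fails at once if the jar, screwdriver or V-block is shifted by more than 15 mm (distance of any of jar_center, driver_grip, vblock_center from where it was at the start of the episode above 0.015 m).
It also fails if it takes over 72 s, if anything falls off the work surface, if the arm or the gripper's body presses on something with over 40 N, if the wrist force passes 120 N, or if a joint passes its speed limit or range.

## Robot

A 6-joint arm with a two-finger parallel gripper is mounted at the origin on the work surface. World frame = base frame: x ahead of the robot, y to its left, z up, the work surface at z = 0. Lengths are in mm, angles in rad, forces in N, time in s.
With the tool pointing down it reaches from about 350 to 875 mm from the base axis. Payload 4.2 kg.
Tool frame: the origin (TCP) lies between the finger pads; the fingertips stand 11 mm ahead of it and the grasp point (between the pads) lies 8 mm behind it; z points along the fingers, y is the direction in which the jaws open and shut (so a half turn about z gives the same grasp; the last joint's range is limited). The gripper opens to 85 mm and grips with 20 to 120 N. Pads are 22 mm wide; open, the fingers measure 114 mm over their backs; the gripper's body (76 mm by 85 mm) begins 54 mm behind the grasp point. The pads swing forward as they close: fully open they stand 13 mm farther back than shut.
Start: joints at [-0.992, 0.385, 0.008, 0, -1.194, -0.259], TCP at [196.501, -593.285, 242.312] pointing down, gripper open.
Joint ranges: [-3.14, 3.14], [-1.21, 2.06], [-1.07, 1.41], [-3.16, 2.05], [-2.99, -0.16], [-3.1, 3.1]. Speed limits (rad/s): [2.79, 2.79, 3.14, 3.14, 3.14, 3.14].

## Interface

Orientations are given as a unit quaternion [x, y, z, w].
In Python, from bench import * gives the robot as it stands.
- The arm moves only by the tool servo_tool, never from a script. Its argument "rows" is a list of rows, each a list of 7 numbers: the opening, from 0 (shut) to 1 (fully open), then the shift along the tool's x, y, z in cm, then the turn, a rotation vector about the tool's x, y, z in degrees. A call has 1 to 12 rows; each row shifts and turns the commanded pose from where the row before left it, along the tool's axes as they then stand; what a row does not reach is not made up. A row lasts 1/10 s, in which the tool goes at most 50 mm and 8.59 degrees, less where a joint would pass 70% of its speed; a pose out of reach is approached as far as the arm can. A call is refused whole if a number of a shift passes 5 or a number of a turn 8.59, either way. A call with a gripper value outside its range is refused whole. The fingers move at their own pace and stop on an object; the grip force is fixed at half the most. Time passes only in rows, so rows that do not move let the fingers close. It gives the time, the measured TCP pose, the force and the opening at its end, in the units of the state.
- read_state(): the state, without advancing time (a new reading comes with each control period).
- get_image(name): name is "scene" or "top" or "wrist"; returns a dict with "image" (480x640x3 uint8, red, green, blue), "mtx" (3x3 intrinsics, pixels), "k1" (the pictures are not rectified: a ray, as slopes to the right and down, at radius r is drawn at 1 + k1 r^2 times it, then the intrinsics apply), "extrinsics" (4x4, takes a point from camera to world coordinates). Camera axes: x right, y up, looking along -z (the intrinsics and any distortion apply to the point x, -y, -z); pixel columns grow to the right and rows downward; lengths in mm; the calibration is good to about 2 mm. A picture is of the moment at which its call begins. There is no depth.
- job_done(): hands the job in, once; it reports no verdict.
The state is a dict: "clock": time; "joints": joint angles; "joint_vel": joint speeds; "joint_efforts": joint torques, N m; "position": TCP position; "ee_rot": TCP orientation; "contact_force": force on the tool from outside, world axes, zero at the start; "wrist_torque": the same for the moment, N m; "gripper_width": finger opening in mm.
Only numpy, scipy, OpenCV 4.12 (cv2) and the standard library are available. Lean on these libraries where they do the work, as an engineer would, in place of code of your own. Each camera call takes 0.05 s, during which the arm holds its last target. There are 200 camera calls.

## Working session

There is one attempt and no reset: what is moved stays moved. The work goes in short steps, Python scripts to look and compute and a tool call to move; the robot and the scene stay as the last step left them, time stands still between calls to the robot, and variables do not carry over. Pictures are saved under pics/ and viewed, about 8 in all and at most 12, crops included, and the job is handed in when it is done.

Besides the shell and the picture viewer there is one more tool, called by a JSON object that holds its "method" and its "body", one argument or row to a line. servo_tool: Moves the arm, as the interface text tells. Its arguments: {"type":"object","properties":{"rows":{"type":"array","items":{"type":"array","items":{"type":"number"}}}},"required":["rows"]}

```bash
mkdir -p pics
cat > h.py <<'E'
from bench import *
import numpy as np, cv2
from scipy.spatial.transform import Rotation as R
def ray(im,u,v):
    K=im["mtx"];x=(u-K[0][2])/K[0][0];y=(v-K[1][2])/K[1][1]
    rd=np.hypot(x,y);r=rd
    for _ in range(30): r=rd/(1+im["k1"]*r*r)
    s=r/rd if rd>0 else 1
    E=np.array(im["extrinsics"]);d=E[:3,:3]@np.array([x*s,-y*s,-1]);return E[:3,3],d
def at(im,u,v,z):
    o,d=ray(im,u,v);return o+d*(z-o[2])/d[2]
def proj(im,p):
    E=np.array(im["extrinsics"]);c=E[:3,:3].T@(np.array(p)-E[:3,3]);x=c[0]/-c[2];y=-c[1]/-c[2]
    k=1+im["k1"]*(x*x+y*y);K=im["mtx"];return K[0][0]*x*k+K[0][2],K[1][1]*y*k+K[1][2]
def save(im,n,box=None,s=1):
    a=cv2.cvtColor(np.array(im["image"]),cv2.COLOR_RGB2BGR)
    if box: a=a[box[1]:box[3],box[0]:box[2]]
    cv2.imwrite("pics/"+n,cv2.resize(a,None,fx=s,fy=s,interpolation=cv2.INTER_CUBIC))
E
python3 - <<'E'
from h import *
import pickle
a=get_image("top");b=get_image("scene");pickle.dump((a,b),open("i.pkl","wb"))
save(a,"top.png");save(b,"scene.png")
print(a["extrinsics"],b["extrinsics"],a["mtx"],a["k1"]);print(read_state())
E
```

```text
[[-6.83097689e-02  9.73096751e-01 -2.20037471e-01  3.38008682e+02]
 [-9.97635337e-01 -6.83022029e-02  7.65136806e-03  1.68976314e+01]
 [-7.58352257e-03  2.20039820e-01  9.75461413e-01  1.13517381e+03]
 [ 0.00000000e+00  0.00000000e+00  0.00000000e+00  1.00000000e+00]] [[ 6.97227871e-02 -5.46835036e-01  8.34332174e-01  1.53129836e+03]
 [ 9.97510985e-01  4.70337117e-02 -5.25325116e-02 -4.77016560e+01]
 [-1.05151210e-02  8.35918222e-01  5.48753277e-01  7.54548014e+02]
 [ 0.00000000e+00  0.00000000e+00  0.00000000e+00  1.00000000e+00]] [[610.22526801   0.         315.06418833]
 [  0.         610.22526801 244.7504193 ]
 [  0.           0.           1.        ]] -0.19224218078882432
{'clock': 0.1, 'joints': array([-9.92394259e-01,  3.85479443e-01,  6.76780985e-03, -4.37232384e-04,
       -1.19399870e+00, -2.58587200e-01]), 'joint_vel': array([-0.00172141, -0.00291216,  0.00440901,  0.00179748,  0.00087065,
       -0.00016177]), 'joint_efforts': array([ 1.68873999e-04, -3.93320274e+01,  1.88929492e+01,  4.19797406e+00,
       -2.57364416e-03,  1.41628141e-05]), 'position': array([ 196.34866339, -592.83228317,  241.33283182]), 'ee_rot': array([-1.59147141e-01,  9.87254390e-01,  9.56993568e-04, -2.03245299e-04]), 'contact_force': array([ 0.37927808, -0.57472285,  0.47991845]), 'wrist_torque': array([ 0.04617162, -0.00324041,  0.02009073]), 'gripper_width': 85.13629448862471}
```

View pics/top.png

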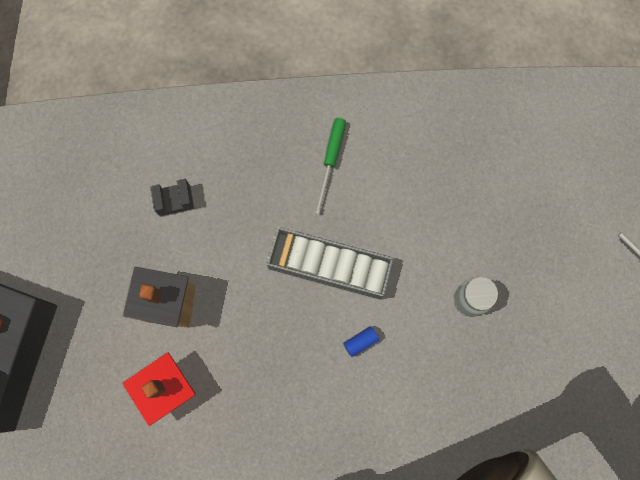

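View pics/scene.png

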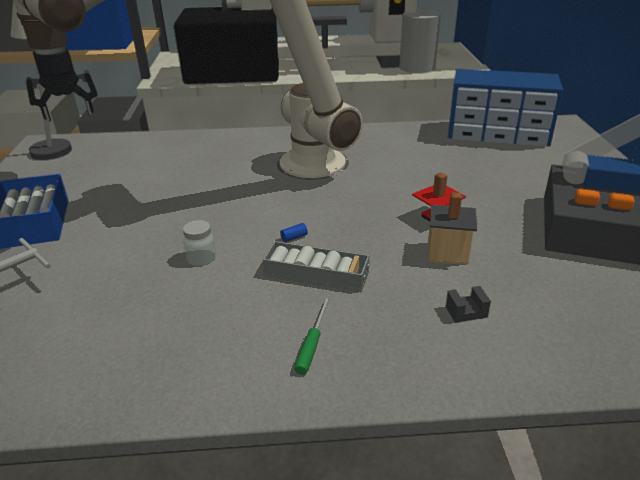

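Candidates for the tamper in the top view are the grey-guard one hanging in the plywood box at (149,292), which fits, and the red look-alike at (152,388), which I leave alone. The slugs are the light ones in the trough at (335,262); the blue one at (361,341) is not meant. Next is a close crop of the holder and the cell.

Run:
```python
from h import *
import pickle
a,b=pickle.load(open("i.pkl","rb"))
def crop(im,x0,y0,x1,y1,s):
    return cv2.resize(cv2.cvtColor(np.array(im["image"]),cv2.COLOR_RGB2BGR)[y0:y1,x0:x1],None,fx=s,fy=s,interpolation=cv2.INTER_CUBIC)
c1=crop(a,110,250,240,340,6);cv2.imwrite("pics/c1.png",c1)
c2=crop(a,260,220,400,305,5.7);cv2.imwrite("pics/c2.png",c2)
```

```text
(no output)
```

View pics/c1.png

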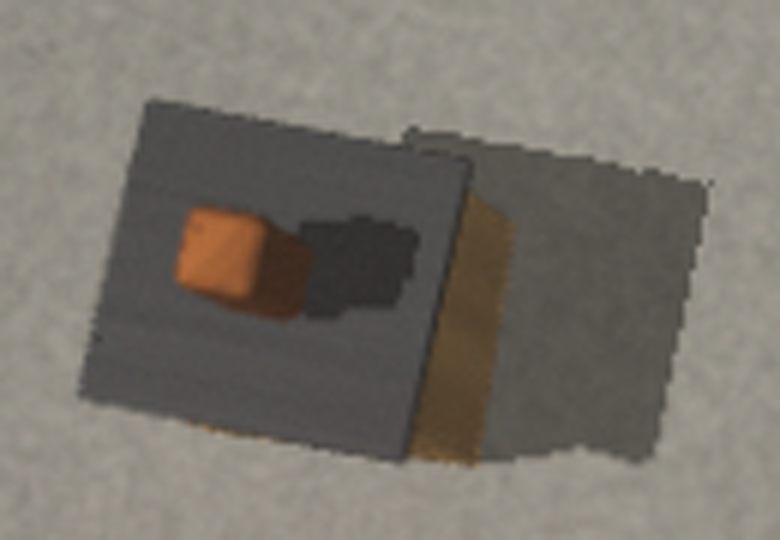

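View pics/c2.png

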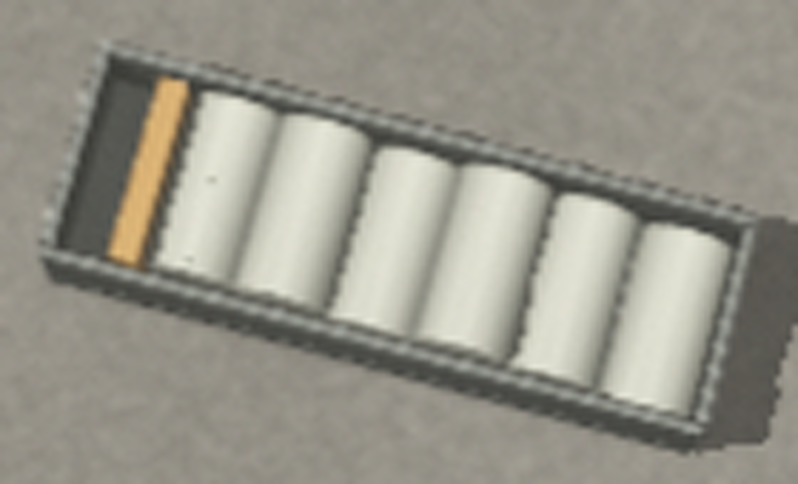

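The crops show the guard (corners at about 148,98 / 472,160 / 405,462 / 78,398 in c1) and the cell rim (105,45 / 757,222 / 702,432 / 42,255 in c2), with the end board on the left. So the cell's +y end is on the image's left, and slugs 3 and 5 appear proud.

Run:
```python
from h import *
import pickle
a,b=pickle.load(open("i.pkl","rb"))
def q(name,c,off,s,z):
    P=np.array([at(a,u/s+off[0],v/s+off[1],z)[:2] for u,v in c]);print(name,P.round(1).tolist(),"ctr",P.mean(0).round(1))
    e=[P[(i+1)%4]-P[i] for i in range(4)];print(" len",[round(float(np.hypot(*x)),1) for x in e],"ang",[round(float(np.degrees(np.arctan2(x[1],x[0]))),1) for x in e])
    return P.mean(0)
g=q("guard",[(148,98),(472,160),(405,462),(78,398)],(110,250),6,101)
q("handle",[(192,206),(266,216),(246,300),(177,284)],(110,250),6,157)
c=q("rim",[(105,45),(757,222),(702,432),(42,255)],(260,220),5.7,46)
# end-on check in scene
print("scene proj guard",proj(b,[*g,101]),"top handle",proj(b,[*g,157]),"cell",proj(b,[*c,46]))
q("blk board",[(158,78),(188,82),(140,266),(108,262)],(260,220),5.7,44)
```

```text
guard [[554.7, 327.9], [530.0, 231.5], [443.8, 253.5], [467.6, 349.9]] ctr [499.  290.7]
 len [99.5, 89.0, 99.3, 89.8] ang [-104.4, 165.6, 76.1, -14.2]
handle [[511.8, 298.8], [507.8, 277.8], [484.9, 283.9], [490.4, 303.3]] ctr [498.7 291. ]
 len [21.3, 23.7, 20.2, 21.9] ang [-101.1, 165.2, 74.0, -12.0]
rim [[620.2, 73.6], [547.3, -131.3], [481.1, -107.5], [552.6, 97.5]] ctr [550.3 -16.9]
 len [217.5, 70.3, 217.1, 71.7] ang [-109.6, 160.2, 70.8, -19.5]
scene proj guard (np.float64(452.5086748748707), np.float64(216.1050065687403)) top handle (np.float64(455.38365076015845), np.float64(194.04453707687347)) cell (np.float64(315.57482960565557), np.float64(256.5942220097878))
blk board [[608.5, 57.2], [606.5, 47.6], [547.2, 66.5], [549.2, 76.7]] ctr [577.9  62. ]
 len [9.8, 62.2, 10.3, 62.4] ang [-101.8, 162.3, 78.8, -18.2]
```

{"method": "servo_tool", "body": {
  "rows": [
    [1,0,0,0,0,0,-8.2],
    [1,0,0,0,0,0,-8.2],
    [1,0,0,0,0,0,-8.2],
    [1,0,0,0,0,0,-8.2],
    [1,0,0,0,0,0,-8.2],
    [1,0,0,0,0,0,-8.2],
    [1,0,0,0,0,0,-8.3],
    [1,-3.75,-1.42,0,0,0,0],
    [1,-3.75,-1.42,0,0,0,0],
    [1,-3.75,-1.42,0,0,0,0],
    [1,-3.75,-1.42,0,0,0,0],
    [1,-3.75,-1.42,0,0,0,0]
  ]
}}

```text
clock: 1.3
position: [311.7, -427.3, 241.9]
ee_rot: [-0.614, 0.789, 0.0, -0.0]
contact_force: [1.1, -0.5, 0.2]
gripper_width: 85.5
```

```bash
cat >> h.py <<'E'
def go(x,y,z,yaw):
    """remaining tool-frame shift (cm) and turn (deg) to TCP x,y,z, pointing down, tool y axis at yaw deg"""
    s=read_state();q=R.from_quat(s["ee_rot"]);a=np.radians(yaw)
    Y=np.array([np.cos(a),np.sin(a),0]);Z=np.array([0,0,-1.]);T=R.from_matrix(np.c_[np.cross(Y,Z),Y,Z])
    d=np.array([x,y,z])-s["position"]
    print("t",round(s["clock"],2),"pos",s["position"].round(1),"F",s["contact_force"].round(1),"w",round(s["gripper_width"],1),"M",s["wrist_torque"].round(2))
    print(" j",s["joints"].round(2),"turn",(q.inv()*T).as_rotvec(True).round(2),"shift now",(q.inv().apply(d)/10).round(2),"in target axes",(T.inv().apply(d)/10).round(2))
E
python3 -c "
from h import *
go(540,-100,245,165.8)"
```

```text
t 1.3 pos [ 311.7 -427.3  241.9] F [ 1.1 -0.5  0.2] w 85.5 M [ 0.   -0.08 -0.05]
 j [-0.63  0.22 -0.23 -0.   -1.12  0.39] turn [0.04 0.03 0.  ] shift now [-37.33 -14.1   -0.3 ] in target axes [-37.33 -14.1   -0.31]
```

{"method": "servo_tool", "body": {
  "rows": [
    [1,-3.73,-1.41,0,0,0,0],
    [1,-3.73,-1.41,0,0,0,0],
    [1,-3.73,-1.41,0,0,0,0],
    [1,-3.73,-1.41,0,0,0,0],
    [1,-3.73,-1.41,0,0,0,0],
    [1,-3.73,-1.41,0,0,0,0],
    [1,-3.73,-1.41,0,0,0,0],
    [1,-3.73,-1.41,0,0,0,0],
    [1,-3.73,-1.41,0,0,0,0],
    [1,-3.73,-1.41,0,0,0,0],
    [1,-3.7,1.36,0,0,0,0],
    [1,-3.7,1.36,0,0,0,0]
  ]
}}

```text
clock: 2.5
position: [531.1, -21.8, 241.4]
ee_rot: [-0.614, 0.789, 0.0, -0.001]
contact_force: [1.3, 0.5, 0.8]
gripper_width: 85.2
```

{"method": "servo_tool", "body": {
  "rows": [
    [1,-3.7,1.36,0,0,0,0],
    [1,-3.7,1.36,0,0,0,0],
    [1,-3.7,1.36,0,0,0,0],
    [1,-3.7,1.36,0,0,0,0],
    [1,-3.7,1.36,0,0,0,0],
    [1,-3.7,1.36,0,0,0,0],
    [1,-3.7,1.36,0,0,0,0],
    [1,-2,0.7,0,0,0,0],
    [1,-1,0.4,0,0,0,0],
    [1,0,0,0,0,0,0]
  ]
}}

```text
clock: 3.5
position: [498.5, 283.6, 241.7]
ee_rot: [-0.615, 0.789, 0.0, -0.001]
contact_force: [-0.4, -0.7, -0.7]
gripper_width: 85.5
```

```bash
python3 -c "
from h import *
go(499,290.8,123,165.8)
w=get_image('wrist');save(w,'w1.png')
print([proj(w,[499+sx*12*0.9694+sy*12*.2453, 290.8-sx*12*.2453+sy*12*.9694,157]) for sx,sy in((1,1),(1,-1),(-1,-1),(-1,1))])
import pickle;pickle.dump(w,open('w.pkl','wb'))
"
```

```text
t 3.5 pos [498.5 283.6 241.7] F [-0.4 -0.7 -0.7] w 85.5 M [-0.03  0.06 -0.02]
 j [ 0.8   0.3  -0.12 -0.   -1.15 -1.05] turn [ 0.04 -0.05  0.1 ] shift now [-0.72  0.12 11.87] in target axes [-0.71  0.13 11.87]
[(np.float64(304.98416828749237), np.float64(283.18862624582124)), (np.float64(304.3933308504441), np.float64(242.90687821047746)), (np.float64(347.97384003098546), np.float64(242.97099757280768)), (np.float64(347.24448326445514), np.float64(283.2473454100012))]
```

View pics/w1.png

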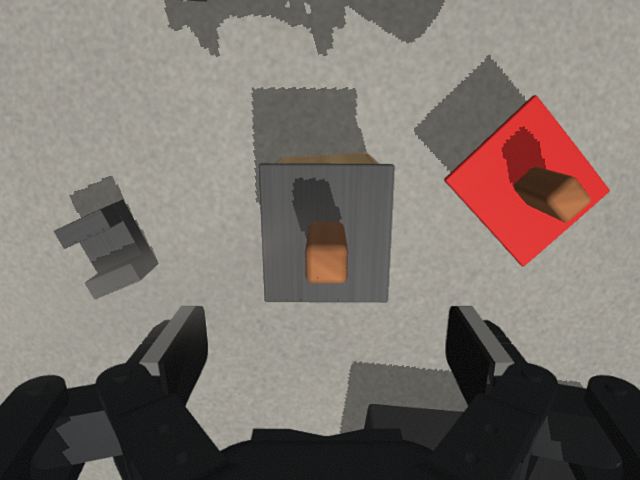

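The handle top is at (306-348, 241-284), as projected, so the yaw agrees. Descending and gripping next.

{"method": "servo_tool", "body": {
  "rows": [
    [1,-0.35,0.06,1.5,0,0,0],
    [1,-0.36,0.07,2,0,0,0],
    [1,0,0,2,0,0,0],
    [1,0,0,2,0,0,0],
    [1,0,0,2,0,0,0],
    [1,0,0,1.5,0,0,0],
    [1,0,0,0.7,0,0,0],
    [1,0,0,0,0,0,0],
    [1,0,0,0,0,0,0]
  ]
}}

```text
clock: 4.45
position: [500.0, 289.7, 126.1]
ee_rot: [-0.614, 0.789, -0.0, 0.001]
contact_force: [0.4, 0.9, 0.4]
gripper_width: 85.3
```

```bash
python3 -c "
from h import *
go(499,290.8,123,165.8)"
```

```text
t 4.45 pos [500.  289.7 126.1] F [0.4 0.9 0.4] w 85.3 M [0.02 0.04 0.01]
 j [ 0.81  0.41 -0.27  0.   -0.89 -1.05] turn [-0.05  0.05 -0.01] shift now [-0.08  0.12  0.31] in target axes [-0.08  0.12  0.31]
```

{"method": "servo_tool", "body": {
  "rows": [
    [1,-0.05,0.1,0.3,0,0,0],
    [0,0,0,0,0,0,0],
    [0,0,0,0,0,0,0],
    [0,0,0,0,0,0,0],
    [0,0,0,0,0,0,0],
    [0,0,0,0,0,0,0],
    [0,0,0,0,0,0,0],
    [0,0,0,0,0,0,0],
    [0,0,0,0,0,0,0]
  ]
}}

```text
clock: 5.35
position: [499.0, 291.1, 122.8]
ee_rot: [-0.615, 0.789, -0.0, 0.001]
contact_force: [0.4, 0.2, 3.2]
gripper_width: 23.2
```

```bash
python3 -c "
from h import *
go(499,290.8,123,165.8)"
```

```text
t 5.35 pos [499.  291.1 122.8] F [0.4 0.2 3.2] w 23.2 M [ 0.   -0.25 -0.  ]
 j [ 0.81  0.42 -0.27  0.   -0.88 -1.06] turn [-0.06  0.06  0.04] shift now [ 0.03 -0.01 -0.02] in target axes [ 0.03 -0.01 -0.02]
```

{"method": "servo_tool", "body": {
  "rows": [
    [0,0,0,-0.5,0,0,0],
    [0,0,0,-1.5,0,0,0],
    [0,0,0,-1.5,0,0,0],
    [0,0,0,-1.5,0,0,0],
    [0,0,0,-1.5,0,0,0],
    [0,0,0,-1.5,0,0,0],
    [0,0,0,-1.5,0,0,0],
    [0,0,0,-1.5,0,0,0],
    [0,0,0,-0.5,0,0,0],
    [0,0,0,0,0,0,2.6],
    [0,0,0,0,0,0,2.6],
    [0,0,0,0,0,0,0]
  ]
}}

```text
clock: 6.55
position: [497.6, 290.2, 235.9]
ee_rot: [-0.578, 0.816, 0.0, -0.002]
contact_force: [0.5, 0.8, -2.6]
gripper_width: 23.3
```

```bash
python3 -c "
from h import *
go(541.1,-42.9,200,160.6)
w=get_image('scene');save(w,'s2.png',(340,100,540,250),4)"
```

```text
t 6.55 pos [497.6 290.2 235.9] F [ 0.5  0.8 -2.6] w 23.3 M [0.04 0.01 0.04]
 j [ 0.81  0.31 -0.12 -0.   -1.14 -1.15] turn [ 0.12 -0.14  0.01] shift now [ 29.97 -15.17   3.63] in target axes [ 29.98 -15.17   3.59]
```

View pics/s2.png

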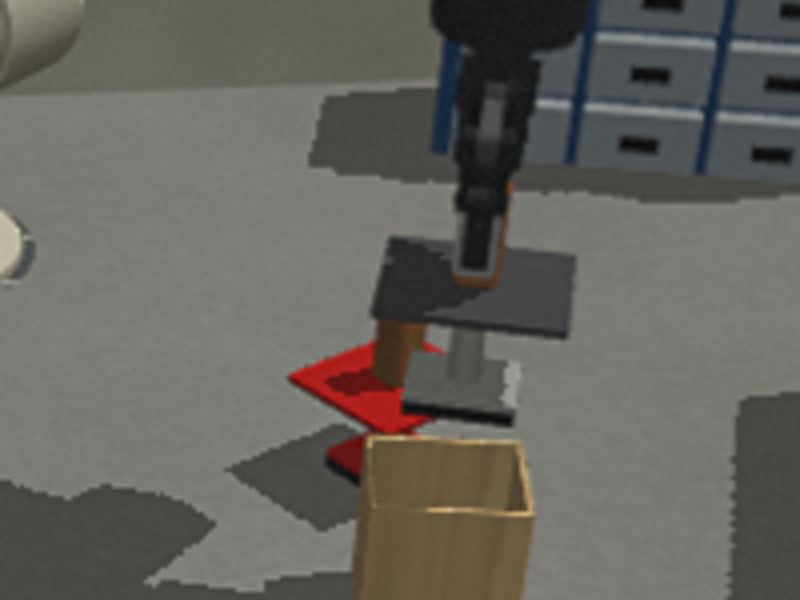

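The tamper hangs upright in the gripper and its foot clears the rim. Carrying it over slug 3.

{"method": "servo_tool", "body": {
  "rows": [
    [0,1.5,-0.76,0,0,0,0],
    [0,3,-1.52,0,0,0,0],
    [0,3,-1.52,0,0,0,0],
    [0,3,-1.52,0,0,0,0],
    [0,3,-1.52,0,0,0,0],
    [0,3,-1.52,0,0,0,0],
    [0,3,-1.52,0,0,0,0],
    [0,3,-1.52,0,0,0,0],
    [0,3,-1.52,0,0,0,0],
    [0,3,-1.52,0,0,0,0],
    [0,1.5,-0.76,1,0,0,0],
    [0,0,0,2,0,0,0]
  ]
}}

```text
clock: 7.8
position: [542.9, -45.5, 208.2]
ee_rot: [-0.577, 0.817, -0.001, 0.001]
contact_force: [0.4, 0.4, -2.2]
gripper_width: 23.4
```

{"method": "servo_tool", "body": {
  "rows": [
    [0,0,0,1,0,0,0],
    [0,0,0,0,0,0,0],
    [0,0,0,0,0,0,0]
  ]
}}

```text
clock: 8.1
position: [542.5, -42.6, 197.6]
ee_rot: [-0.578, 0.816, -0.0, -0.0]
contact_force: [0.6, -0.4, -2.3]
gripper_width: 23.3
```

```bash
python3 -c "
from h import *
go(541.1,-42.9,156,160.6)
w=get_image('scene');save(w,'s3.png',(230,130,400,300),3.5)
for L in (96,105,114): print(L,[np.round(proj(w,[541.1+25*.943+sy*30*.332,-42.9-25*.332+sy*30*.943,read_state()['position'][2]+8.2-L]),1) for sy in (-1,1)])"
```

```text
t 8.1 pos [542.5 -42.6 197.6] F [ 0.6 -0.4 -2.3] w 23.3 M [ 0.03 -0.07 -0.06]
 j [ 0.22  0.29 -0.26  0.   -1.03 -0.56] turn [-0.02 -0.02  0.08] shift now [0.08 0.13 4.16] in target axes [0.08 0.13 4.16]
96 [array([285.1, 234.3]), array([312.5, 238.4])]
105 [array([285.3, 237.9]), array([312.6, 242. ])]
114 [array([285.5, 241.5]), array([312.7, 245.5])]
```

View pics/s3.png

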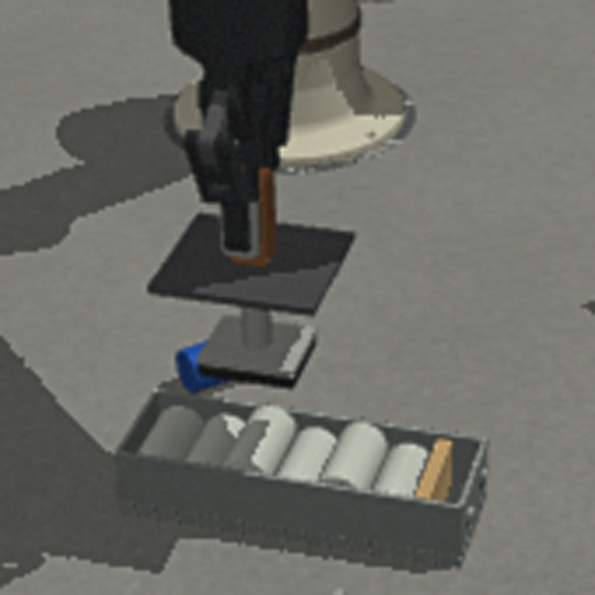

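{"method": "servo_tool", "body": {
  "rows": [
    [0,0.08,0.13,1,0,0,0],
    [0,0,0,1.5,0,0,0],
    [0,0,0,1,0,0,0],
    [0,0,0,0.4,0,0,0],
    [0,0,0,0,0,0,0],
    [0,0,0,0,0,0,0]
  ]
}}

```text
clock: 8.75
position: [541.4, -42.9, 158.7]
ee_rot: [-0.578, 0.816, -0.0, 0.0]
contact_force: [-0.9, 1.0, -2.8]
gripper_width: 23.7
```

{"method": "servo_tool", "body": {
  "rows": [
    [0,0,0,0.1,0,0,0],
    [0,0,0,0.1,0,0,0],
    [0,0,0,0.1,0,0,0],
    [0,0,0,0.1,0,0,0],
    [0,0,0,0,0,0,0]
  ]
}}

```text
clock: 9.25
position: [540.8, -43.0, 154.2]
ee_rot: [-0.578, 0.816, 0.0, -0.0]
contact_force: [1.0, -0.0, -3.1]
gripper_width: 23.5
```

```bash
python3 -c "
from h import *
go(541.1,-42.9,145,160.6)
w=get_image('scene');
for sy in (-1,1): print(np.round(proj(w,[550.3+37*.943+sy*110*.332,-16.9-37*.332+sy*110*.943,46]),1))"
```

```text
t 9.25 pos [540.8 -43.  154.2] F [ 1.  -0.  -3.1] w 23.5 M [-0.    0.01  0.02]
 j [ 0.22  0.33 -0.32 -0.   -0.92 -0.56] turn [ 0.01 -0.01  0.02] shift now [-0.02 -0.03  0.92] in target axes [-0.02 -0.03  0.92]
[261.8 258.8]
[361.4 274.6]
```

{"method": "servo_tool", "body": {
  "rows": [
    [0,0,0,0.1,0,0,0],
    [0,0,0,0.1,0,0,0],
    [0,0,0,0.1,0,0,0],
    [0,0,0,0.1,0,0,0],
    [0,0,0,0,0,0,0]
  ]
}}

```text
clock: 9.8
position: [540.8, -43.0, 150.1]
ee_rot: [-0.578, 0.816, 0.0, -0.0]
contact_force: [0.4, 0.8, -2.4]
gripper_width: 23.4
```

{"method": "servo_tool", "body": {
  "rows": [
    [0,0,0,0.1,0,0,0],
    [0,0,0,0.1,0,0,0],
    [0,0,0,0.1,0,0,0],
    [0,0,0,0,0,0,0]
  ]
}}

```text
clock: 10.2
position: [540.7, -43.0, 147.1]
ee_rot: [-0.578, 0.816, 0.0, -0.0]
contact_force: [-0.3, 0.2, -3.2]
gripper_width: 23.0
```

{"method": "servo_tool", "body": {
  "rows": [
    [0,0,0,0.1,0,0,0],
    [0,0,0,0.1,0,0,0],
    [0,0,0,0,0,0,0]
  ]
}}

```text
clock: 10.5
position: [541.0, -43.0, 145.6]
ee_rot: [-0.578, 0.816, -0.0, 0.0]
contact_force: [-0.3, 0.5, -1.9]
gripper_width: 23.2
```

{"method": "servo_tool", "body": {
  "rows": [
    [0,0,0,0.1,0,0,0],
    [0,0,0,0.1,0,0,0],
    [0,0,0,0,0,0,0]
  ]
}}

```text
clock: 10.8
position: [541.4, -42.9, 144.2]
ee_rot: [-0.578, 0.816, -0.0, 0.001]
contact_force: [-1.2, 1.1, 4.5]
gripper_width: 23.6
```

{"method": "servo_tool", "body": {
  "rows": [
    [0,0,0,0.1,0,0,0],
    [0,0,0,0.1,0,0,0],
    [0,0,0,0,0,0,0]
  ]
}}

```text
clock: 11.1
position: [541.6, -42.8, 141.4]
ee_rot: [-0.578, 0.816, -0.0, 0.001]
contact_force: [0.4, 0.3, 2.7]
gripper_width: 23.1
```

{"method": "servo_tool", "body": {
  "rows": [
    [0,0,0,0.05,0,0,0],
    [0,0,0,0.05,0,0,0],
    [0,0,0,0,0,0,0]
  ]
}}

```text
clock: 11.4
position: [541.2, -43.0, 140.1]
ee_rot: [-0.578, 0.816, -0.0, 0.0]
contact_force: [1.5, 0.9, 0.8]
gripper_width: 23.1
```

{"method": "servo_tool", "body": {
  "rows": [
    [0,0,0,0.1,0,0,0],
    [0,0,0,0.1,0,0,0],
    [0,0,0,0,0,0,0]
  ]
}}

```text
clock: 11.7
position: [540.2, -43.1, 137.6]
ee_rot: [-0.578, 0.816, 0.0, -0.001]
contact_force: [1.2, -0.0, -1.0]
gripper_width: 23.2
```

{"method": "servo_tool", "body": {
  "rows": [
    [0,0,0,0.1,0,0,0],
    [0,0,0,0.05,0,0,0],
    [0,0,0,0,0,0,0]
  ]
}}

```text
clock: 12.0
position: [540.2, -43.1, 136.2]
ee_rot: [-0.578, 0.816, 0.0, -0.001]
contact_force: [1.0, -0.4, -1.8]
gripper_width: 23.3
```

{"method": "servo_tool", "body": {
  "rows": [
    [0,0,0,0.07,0,0,0],
    [0,0,0,0,0,0,0]
  ]
}}

```text
clock: 12.2
position: [540.3, -43.1, 135.7]
ee_rot: [-0.578, 0.816, 0.0, -0.001]
contact_force: [0.5, -0.2, -2.4]
gripper_width: 23.0
```

{"method": "servo_tool", "body": {
  "rows": [
    [0,0,0,0.07,0,0,0],
    [0,0,0,0,0,0,0]
  ]
}}

```text
clock: 12.4
position: [540.5, -43.0, 135.1]
ee_rot: [-0.578, 0.816, 0.0, -0.0]
contact_force: [-0.9, -0.5, -2.8]
gripper_width: 23.4
```

{"method": "servo_tool", "body": {
  "rows": [
    [0,0,0,0.07,0,0,0],
    [0,0,0,0,0,0,0]
  ]
}}

```text
clock: 12.6
position: [540.7, -43.0, 134.5]
ee_rot: [-0.578, 0.816, 0.0, -0.0]
contact_force: [0.0, -0.1, -2.1]
gripper_width: 23.2
```

{"method": "servo_tool", "body": {
  "rows": [
    [0,0,0,0.07,0,0,0],
    [0,0,0,0,0,0,0]
  ]
}}

```text
clock: 12.8
position: [540.9, -43.0, 134.1]
ee_rot: [-0.578, 0.816, -0.0, -0.0]
contact_force: [-0.8, -0.1, -1.4]
gripper_width: 23.3
```

{"method": "servo_tool", "body": {
  "rows": [
    [0,0,0,0.05,0,0,0],
    [0,0,0,0,0,0,0]
  ]
}}

```text
clock: 13.0
position: [540.9, -43.0, 133.9]
ee_rot: [-0.578, 0.816, -0.0, 0.0]
contact_force: [-2.5, 0.6, -0.1]
gripper_width: 23.6
```

Slug 3 is on the floor, with contact at TCP z of about 134.2. Next is slug 5.

{"method": "servo_tool", "body": {
  "rows": [
    [0,0,0,-1,0,0,0],
    [0,0,0,-1.5,0,0,0],
    [0,-1.6,0,0,0,0,0],
    [0,-1.6,0,0,0,0,0],
    [0,-1.6,0,0,0,0,0],
    [0,-1.6,0,0,0,0,0],
    [0,0,0,0,0,0,0],
    [0,0,0,0,0,0,0]
  ]
}}

```text
clock: 13.8
position: [562.0, 18.3, 157.9]
ee_rot: [-0.579, 0.816, 0.0, -0.001]
contact_force: [0.1, -0.7, -3.7]
gripper_width: 23.6
```

```bash
python3 -c "
from h import *
go(562.3,17,145,160.6)
w=get_image('scene');save(w,'s4.png',(230,180,400,300),4.5)"
```

```text
t 13.8 pos [562.   18.3 157.9] F [ 0.1 -0.7 -3.7] w 23.6 M [ 0.01  0.01 -0.04]
 j [ 0.32  0.36 -0.27 -0.   -0.95 -0.66] turn [ 0.07 -0.05  0.1 ] shift now [ 0.11 -0.07  1.29] in target axes [ 0.11 -0.07  1.29]
```

View pics/s4.png

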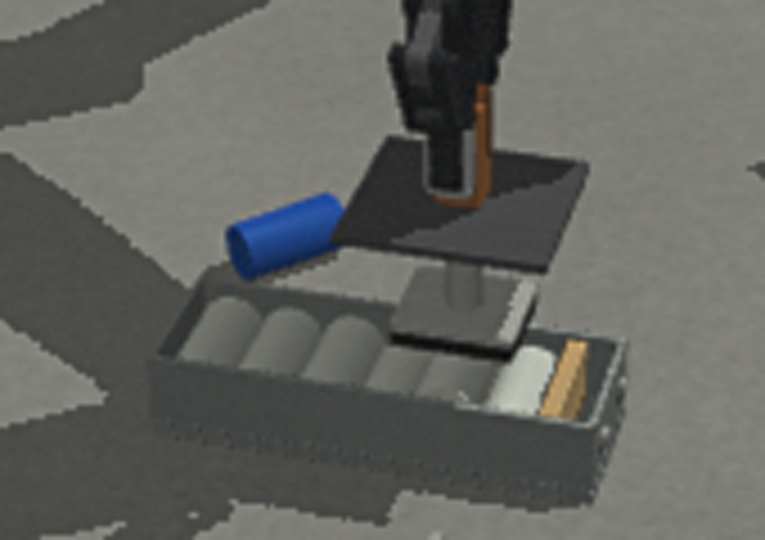

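Slugs 1 to 3 look level, and slug 5 is under the foot with the board beyond it. Pressing slug 5.

{"method": "servo_tool", "body": {
  "rows": [
    [0,0,0,0.1,0,0,0],
    [0,0,0,0.1,0,0,0],
    [0,0,0,0.1,0,0,0],
    [0,0,0,0.1,0,0,0],
    [0,0,0,0.1,0,0,0],
    [0,0,0,0,0,0,0]
  ]
}}

```text
clock: 14.45
position: [562.0, 17.3, 153.3]
ee_rot: [-0.578, 0.816, 0.0, -0.0]
contact_force: [-0.2, -0.5, -2.9]
gripper_width: 23.5
```

{"method": "servo_tool", "body": {
  "rows": [
    [0,0,0,0.1,0,0,0],
    [0,0,0,0.1,0,0,0],
    [0,0,0,0,0,0,0]
  ]
}}

```text
clock: 14.75
position: [562.0, 17.4, 151.4]
ee_rot: [-0.578, 0.816, 0.0, -0.0]
contact_force: [0.2, 0.9, -3.3]
gripper_width: 23.2
```

{"method": "servo_tool", "body": {
  "rows": [
    [0,0,0,0.1,0,0,0],
    [0,0,0,0.1,0,0,0],
    [0,0,0,0,0,0,0]
  ]
}}

```text
clock: 15.05
position: [562.0, 17.3, 149.3]
ee_rot: [-0.578, 0.816, 0.0, -0.0]
contact_force: [-0.3, -0.9, -3.0]
gripper_width: 23.6
```

{"method": "servo_tool", "body": {
  "rows": [
    [0,0,0,0.1,0,0,0],
    [0,0,0,0.1,0,0,0],
    [0,0,0,0,0,0,0]
  ]
}}

```text
clock: 15.35
position: [562.0, 17.4, 147.3]
ee_rot: [-0.578, 0.816, 0.0, -0.0]
contact_force: [-0.1, 0.2, -3.3]
gripper_width: 23.4
```

{"method": "servo_tool", "body": {
  "rows": [
    [0,0,0,0.1,0,0,0],
    [0,0,0,0.1,0,0,0],
    [0,0,0,0,0,0,0]
  ]
}}

```text
clock: 15.65
position: [562.2, 17.4, 145.6]
ee_rot: [-0.578, 0.816, -0.0, 0.0]
contact_force: [0.6, -0.5, -2.6]
gripper_width: 23.1
```

{"method": "servo_tool", "body": {
  "rows": [
    [0,0,0,0.1,0,0,0],
    [0,0,0,0.1,0,0,0],
    [0,0,0,0,0,0,0]
  ]
}}

```text
clock: 15.95
position: [562.6, 17.5, 144.3]
ee_rot: [-0.578, 0.816, -0.0, 0.001]
contact_force: [-1.6, 0.5, 2.5]
gripper_width: 23.5
```

{"method": "servo_tool", "body": {
  "rows": [
    [0,0,0,0.1,0,0,0],
    [0,0,0,0.1,0,0,0],
    [0,0,0,0,0,0,0]
  ]
}}

```text
clock: 16.25
position: [562.8, 17.6, 141.7]
ee_rot: [-0.578, 0.816, -0.0, 0.001]
contact_force: [1.1, -0.6, 1.2]
gripper_width: 23.2
```

{"method": "servo_tool", "body": {
  "rows": [
    [0,0,0,0.1,0,0,0],
    [0,0,0,0.1,0,0,0],
    [0,0,0,0,0,0,0]
  ]
}}

```text
clock: 16.55
position: [562.2, 17.4, 139.1]
ee_rot: [-0.578, 0.816, 0.0, 0.0]
contact_force: [1.4, -0.0, 0.7]
gripper_width: 23.0
```

{"method": "servo_tool", "body": {
  "rows": [
    [0,0,0,0.1,0,0,0],
    [0,0,0,0.1,0,0,0],
    [0,0,0,0,0,0,0]
  ]
}}

```text
clock: 16.85
position: [561.6, 17.3, 136.9]
ee_rot: [-0.578, 0.816, 0.0, -0.001]
contact_force: [-0.1, -0.1, -1.7]
gripper_width: 23.4
```

{"method": "servo_tool", "body": {
  "rows": [
    [0,0,0,0.1,0,0,0],
    [0,0,0,0.05,0,0,0],
    [0,0,0,0,0,0,0]
  ]
}}

```text
clock: 17.15
position: [561.6, 17.3, 135.6]
ee_rot: [-0.578, 0.816, 0.0, -0.001]
contact_force: [-0.7, 0.4, -1.9]
gripper_width: 23.4
```

{"method": "servo_tool", "body": {
  "rows": [
    [0,0,0,0.1,0,0,0],
    [0,0,0,0,0,0,0]
  ]
}}

```text
clock: 17.35
position: [561.7, 17.3, 134.6]
ee_rot: [-0.578, 0.816, 0.0, -0.0]
contact_force: [0.0, 0.0, -2.9]
gripper_width: 22.8
```

{"method": "servo_tool", "body": {
  "rows": [
    [0,0,0,0.07,0,0,0],
    [0,0,0,0,0,0,0]
  ]
}}

```text
clock: 17.55
position: [561.8, 17.3, 134.2]
ee_rot: [-0.578, 0.816, 0.0, -0.0]
contact_force: [-0.3, 0.1, -2.5]
gripper_width: 23.4
```

{"method": "servo_tool", "body": {
  "rows": [
    [0,0,0,0.05,0,0,0],
    [0,0,0,0,0,0,0]
  ]
}}

```text
clock: 17.75
position: [561.9, 17.3, 134.0]
ee_rot: [-0.578, 0.816, 0.0, -0.0]
contact_force: [-0.8, -0.5, 0.3]
gripper_width: 23.1
```

{"method": "servo_tool", "body": {
  "rows": [
    [0,0,0,0.05,0,0,0],
    [0,0,0,0,0,0,0]
  ]
}}

```text
clock: 17.95
position: [562.0, 17.3, 133.7]
ee_rot: [-0.578, 0.816, -0.0, -0.0]
contact_force: [-1.4, 1.1, 1.2]
gripper_width: 23.3
```

{"method": "servo_tool", "body": {
  "rows": [
    [0,0,0,0.05,0,0,0],
    [0,0,0,0.05,0,0,0],
    [0,0,0,0,0,0,0]
  ]
}}

```text
clock: 18.25
position: [562.1, 17.4, 133.2]
ee_rot: [-0.578, 0.816, -0.0, 0.0]
contact_force: [-3.6, -0.3, 5.7]
gripper_width: 23.2
```

{"method": "servo_tool", "body": {
  "rows": [
    [0,0,0,0.05,0,0,0],
    [0,0,0,0.03,0,0,0],
    [0,0,0,0,0,0,0]
  ]
}}

```text
clock: 18.55
position: [562.2, 17.3, 133.0]
ee_rot: [-0.578, 0.816, -0.0, 0.0]
contact_force: [-3.9, 0.5, 8.8]
gripper_width: 23.3
```

{"method": "servo_tool", "body": {
  "rows": [
    [0,0,0,0.06,0,0,0],
    [0,0,0,0,0,0,0],
    [0,0,0,0,0,0,0],
    [0,0,0,0,0,0,0]
  ]
}}

```text
clock: 18.95
position: [562.2, 17.4, 132.8]
ee_rot: [-0.578, 0.816, -0.0, 0.0]
contact_force: [-4.8, 0.0, 10.4]
gripper_width: 23.4
```

{"method": "servo_tool", "body": {
  "rows": [
    [0,0,0,0,0,0,0],
    [0,0,0,0,0,0,0],
    [0,0,0,0,0,0,0],
    [0,0,0,0,0,0,0],
    [0,0,0,0,0,0,0],
    [0,0,0,0,0,0,0],
    [0,0,0,0,0,0,0],
    [0,0,0,0,0,0,0],
    [0,0,0,0,0,0,0]
  ]
}}

```text
clock: 19.85
position: [562.2, 17.4, 132.7]
ee_rot: [-0.578, 0.816, -0.0, 0.0]
contact_force: [-5.4, 0.5, 10.7]
gripper_width: 23.4
```

```bash
python3 -c "
from h import *
go(562.3,17,145,160.6)
w=get_image('top');save(w,'t5.png',(240,200,420,320),4.4)"
```

```text
t 19.85 pos [562.2  17.4 132.7] F [-5.4  0.5 10.7] w 23.4 M [ 0.34  1.71 -0.03]
 j [ 0.32  0.38 -0.3   0.   -0.89 -0.66] turn [-0.05 -0.01  0.06] shift now [ 0.03 -0.02 -1.23] in target axes [ 0.03 -0.02 -1.23]
```

View pics/t5.png

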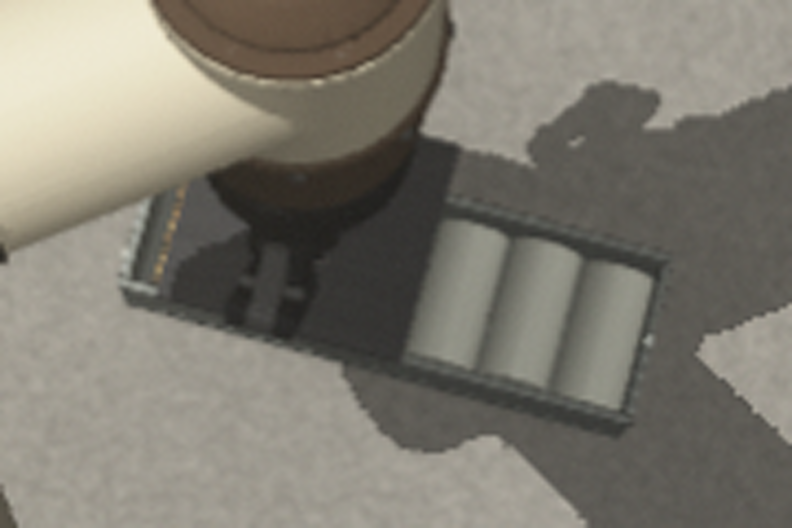

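I pressed with about 14 N and held it for over 1 s. Lifting away and checking the row.

{"method": "servo_tool", "body": {
  "rows": [
    [0,0,0,0,0,0,0],
    [0,0,0,0,0,0,0],
    [0,0,0,-0.2,0,0,0],
    [0,0,0,-0.5,0,0,0],
    [0,0,0,-1.5,0,0,0],
    [0,0,0,-2,0,0,0],
    [0,0,0,-2,0,0,0],
    [0,0,0,-2,0,0,0],
    [0,0,0,-2,0,0,0],
    [0,0,0,-0.3,0,0,-2.6],
    [0,0,0,0,0,0,-2.6],
    [0,0,0,0,0,0,0]
  ]
}}

```text
clock: 21.1
position: [562.1, 17.5, 235.2]
ee_rot: [-0.614, 0.789, 0.0, -0.0]
contact_force: [0.5, -0.0, -2.9]
gripper_width: 23.5
```

```bash
python3 -c "
from h import *
go(499,291,236,165.8)
w=get_image('scene');a=cv2.cvtColor(w['image'],cv2.COLOR_RGB2BGR)[150:300,240:390]
cv2.imwrite('pics/s6.png',cv2.resize(a,None,fx=4,fy=4,interpolation=cv2.INTER_CUBIC))"
```

```text
t 21.1 pos [562.1  17.5 235.2] F [ 0.5 -0.  -2.9] w 23.5 M [-0.05 -0.02 -0.05]
 j [ 0.32  0.28 -0.16 -0.   -1.13 -0.57] turn [ 0.03  0.02 -0.  ] shift now [-24.97  12.83  -0.06] in target axes [-24.97  12.82  -0.08]
```

View pics/s6.png

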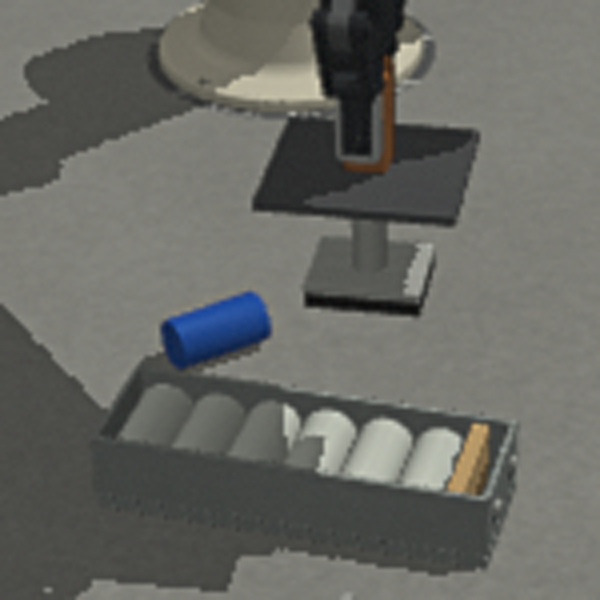

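All six slugs are in an even line (tops from 160,390 to 440,435) and the board has moved out. Returning to the holder.

{"method": "servo_tool", "body": {
  "rows": [
    [0,-1.3,0.65,0,0,0,0],
    [0,-2.7,1.39,0,0,0,0],
    [0,-2.7,1.39,0,0,0,0],
    [0,-2.7,1.39,0,0,0,0],
    [0,-2.7,1.39,0,0,0,0],
    [0,-2.7,1.39,0,0,0,0],
    [0,-2.7,1.39,0,0,0,0],
    [0,-2.7,1.39,0,0,0,0],
    [0,-2.7,1.39,0,0,0,0],
    [0,-2.07,1.06,0,0,0,0],
    [0,0,0,0,0,0,0],
    [0,0,0,0,0,0,0]
  ]
}}

```text
clock: 22.35
position: [498.2, 291.5, 235.3]
ee_rot: [-0.615, 0.789, -0.0, -0.001]
contact_force: [0.7, 0.0, -3.4]
gripper_width: 23.5
```

```bash
python3 -c "
from h import *
go(499,291,124,165.8)
w=get_image('scene');save(w,'s7.png',(380,130,530,280),4)"
```

```text
t 22.35 pos [498.2 291.5 235.3] F [ 0.7  0.  -3.4] w 23.5 M [-0.08  0.05 -0.01]
 j [ 0.81  0.31 -0.12 -0.   -1.14 -1.06] turn [ 0.04 -0.06  0.08] shift now [ 0.02 -0.1  11.13] in target axes [ 0.03 -0.09 11.13]
```

View pics/s7.png

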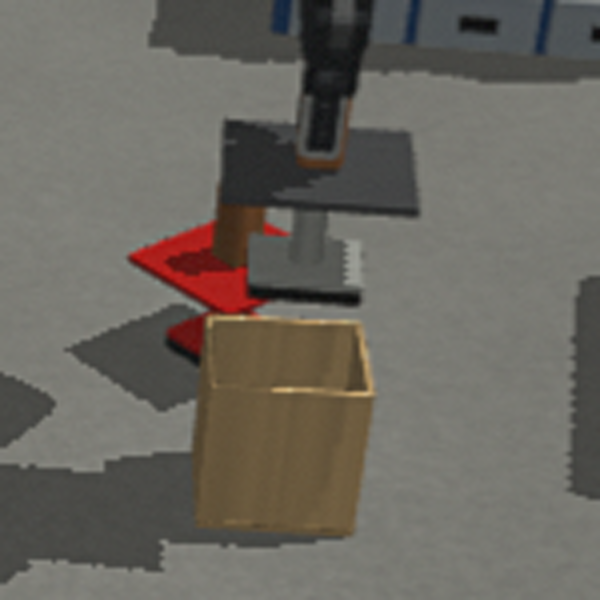

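{"method": "servo_tool", "body": {
  "rows": [
    [0,0,-0.08,1,0,0,0],
    [0,0,0,1.5,0,0,0],
    [0,0,0,1.5,0,0,0],
    [0,0,0,1.5,0,0,0],
    [0,0,0,1.5,0,0,0],
    [0,0,0,0,0,0,0]
  ]
}}

```text
clock: 23.0
position: [498.4, 288.6, 162.9]
ee_rot: [-0.614, 0.79, 0.0, -0.003]
contact_force: [-0.9, 1.0, -4.5]
gripper_width: 23.4
```

{"method": "servo_tool", "body": {
  "rows": [
    [0,0,0,1.5,0,0,0],
    [0,0,0,1.2,0,0,0],
    [0,0,0,0.8,0,0,0],
    [0,0,0,0.3,0,0,0],
    [0,0,0,0,0,0,0],
    [0,0,0,0,0,0,0]
  ]
}}

```text
clock: 23.6
position: [500.0, 291.0, 128.4]
ee_rot: [-0.615, 0.789, -0.0, 0.001]
contact_force: [0.2, 0.0, -2.2]
gripper_width: 23.6
```

```bash
python3 -c "
from h import *
go(499,291,122.8,165.8)"
```

```text
t 23.6 pos [500.  291.  128.4] F [ 0.2  0.  -2.2] w 23.6 M [0.03 0.01 0.  ]
 j [ 0.81  0.41 -0.26  0.   -0.9  -1.05] turn [-0.04  0.04  0.03] shift now [0.02 0.1  0.56] in target axes [0.02 0.1  0.56]
```

{"method": "servo_tool", "body": {
  "rows": [
    [0,0,0.08,0.2,0,0,0],
    [0,0,0,0.15,0,0,0],
    [0,0,0,0.1,0,0,0],
    [0,0,0,0,0,0,0],
    [0,0,0,0,0,0,0]
  ]
}}

```text
clock: 24.1
position: [498.9, 290.9, 123.4]
ee_rot: [-0.614, 0.789, -0.0, -0.0]
contact_force: [-0.3, -0.0, -2.1]
gripper_width: 23.5
```

{"method": "servo_tool", "body": {
  "rows": [
    [0,0,0,0.1,0,0,0],
    [0,0,0,0,0,0,0],
    [0,0,0,0,0,0,0]
  ]
}}

```text
clock: 24.4
position: [499.1, 291.0, 122.8]
ee_rot: [-0.615, 0.789, -0.0, 0.0]
contact_force: [-0.4, -0.0, -0.5]
gripper_width: 23.4
```

{"method": "servo_tool", "body": {
  "rows": [
    [0.5,0,0,0,0,0,0],
    [1,0,0,0,0,0,0],
    [1,0,0,0,0,0,0],
    [1,0,0,0,0,0,0],
    [1,0,0,0,0,0,0],
    [1,0,0,0,0,0,0],
    [1,0,0,0,0,0,0]
  ]
}}

```text
clock: 25.1
position: [498.9, 290.9, 122.4]
ee_rot: [-0.614, 0.789, -0.0, -0.0]
contact_force: [-0.5, 0.9, -0.2]
gripper_width: 85.3
```

{"method": "servo_tool", "body": {
  "rows": [
    [1,0,0,-1,0,0,0],
    [1,0,0,-2,0,0,0],
    [1,0,0,-2,0,0,0],
    [1,0,0,-2,0,0,0],
    [1,0,0,-2,0,0,0],
    [1,0,0,-2,0,0,0],
    [1,0,0,-2,0,0,0],
    [1,0,0,0,0,0,0],
    [1,0,0,0,0,0,0]
  ]
}}

```text
clock: 26.0
position: [498.7, 290.9, 253.0]
ee_rot: [-0.614, 0.789, 0.0, 0.001]
contact_force: [-0.2, -1.0, -1.1]
gripper_width: 85.5
```

```bash
python3 -c "
from h import *
go(499,291,122.8,165.8)
w=get_image('scene');save(w,'s8.png',(200,150,520,330),2.5)"
```

```text
t 26.0 pos [498.7 290.9 253. ] F [-0.2 -1.  -1.1] w 85.5 M [0.05 0.08 0.01]
 j [ 0.81  0.3  -0.1  -0.   -1.18 -1.06] turn [-0.01  0.07  0.01] shift now [ 0.   -0.02 13.02] in target axes [-1.000e-02 -2.000e-02  1.302e+01]
```

View pics/s8.png

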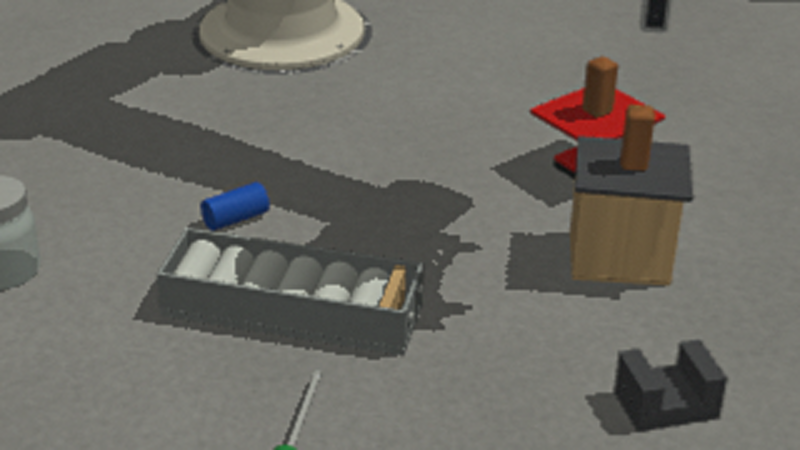

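The guard lies flat on the holder's rim (635,165), the slugs are level, and nothing else has moved. Handing in.

```bash
python3 -c "
from h import *
print(job_done())"
```

```text
the job is handed in; nothing more can be done
None
```

The job is handed in: all six slugs look level in the last picture, and the tamper is back in its holder, released. The hand-in gave no verdict.

- **Pressing:** I pressed down slug 3 first, then slug 5. Every force reading stayed well below 40 N. The sole touched at the same height over both spots, TCP z of about 134 mm, so both were down.
- **Settling push:** I held about 12–14 N downwards for more than 1 s. The wrist also read about 5 N sideways during the push, which I did not explain; with it included the total is about 15 N, still within the 9–21 N band.
- **Tamper:** It hangs with the guard flat on the rim. I let go at TCP z 122.8 mm, the same height as when I first gripped it.
- **Other checks:** The last picture shows the jar, V-block and the visible part of the screwdriver in place, and the gripper clear at 26 s. The slug heights were judged from pictures and contact force, not measured one by one.

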